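# Turn the recipe leaf on the bakery's panel stand

## Robot

A 6-joint arm with a two-finger parallel gripper is mounted at the origin on the work surface. World frame = base frame: x ahead of the robot, y to its left, z up, the work surface at z = 0. Lengths are in m, angles in degrees, forces in N, time in s.
With the tool pointing down it reaches from about 0.325 to 0.9 m from the base axis. Payload 6.1 kg.
Tool frame: the origin (TCP) lies at the very end of the fingers, on their centre line; the grasp point (between the pads) lies 19 mm behind it; z points along the fingers, y is the line along which they close (so a half turn about z gives the same grasp; the last joint's range is limited). The gripper opens to 87 mm and grips with 3 to 60 N. Pads are 19 mm wide; open, the fingers measure 117 mm over their backs; the gripper's body (75 mm by 190 mm) begins 51 mm behind the grasp point.
Start: joints at [60.212, 12.628, 87.462, -0, 79.91, -7.225], TCP at [0.24, 0.577, 0.223] pointing down, gripper open.
Joint ranges: [-170.65, 170.65], [-52.31, 119.04], [5.05, 147.46], [-71.25, 251.25], [11.57, 151.72], [-153.62, 153.62]. Speed limits (degrees/s): [147.25, 147.25, 172.46, 180, 180, 180].

## Interface

Orientations are given as a 3x3 rotation matrix whose columns are the frame's x, y, z axes.
In Python, from cell import env, viewer, hand_in gives the robot as it stands.
- The arm moves only by the tool servo_tool, never from a script. Its argument "series" is a list of rows, each an object with "twist": the turn, a rotation vector about the tool's x, y, z in degrees, a list of three; "dp": the shift along the tool's x, y, z in cm, a list of three; "grip": the finger opening in cm, from 0 to 8.7. A call has 1 to 5 rows; each row shifts and turns the commanded pose from where the row before left it, along the tool's axes as they then stand; what a row does not reach is not made up. A row lasts 1/8 s, in which the tool goes at most 62.5 mm and 10.7 degrees, less where a joint would pass 70% of its speed; a pose out of reach is approached as far as the arm can. A call with a gripper value outside its range is refused whole. The fingers move at their own pace and stop on an object; "squeeze" is the grip in N (left out, the last holds). Time passes only in rows, so rows that do not move let the fingers close. It gives the time, the measured TCP pose, the force, the opening and the grip force at its end, in the units of the state.
- env.read_state(): the state, without advancing time (a new reading comes with each control period).
- viewer.capture(name): name is "side" or "top" or "wrist"; returns (picture, depth): 480x640x3 uint8, blue, green, red; 480x640 float32, m along the optical axis (not along the pixel's ray), 0 where there is no reading.
- viewer.camera_info(name): a dict with "fx", "fy", "cx", "cy" (pixels), "k1" (the pictures are not rectified: a ray, as slopes to the right and down, at radius r is drawn at 1 + k1 r^2 times it, then the intrinsics apply), "world_to_cam" (4x4, takes a point from world to camera coordinates); the wrist camera has in their place "mount" (4x4, takes a point from camera to tool coordinates, whose origin is the TCP and whose axes are the flange's). Camera axes: x right, y up, looking along -z (the intrinsics and any distortion apply to the point x, -y, -z); pixel columns grow to the right and rows downward; lengths in m; the calibration is good to about 2 mm. A picture is of the moment at which its call begins: read the wrist's pose just before it. camera_info takes no time and is no camera call.
- hand_in(): hands the job in; it is judged then, once.
The state is a dict: "time_s": time; "q": joint angles; "dq": joint speeds; "joint_torque": joint torques, N m; "eef_pos": TCP position; "tool_rot": TCP orientation; "ft_force": force on the tool from outside, world axes, zero at the start; "wrist_torque": the same for the moment, N m; "gripper_width": finger opening in m; "grasp_force": force on a finger pad.
Only numpy, scipy, OpenCV 4.12 (cv2) and the standard library are available. Lean on these libraries where they do the work, as an engineer would, in place of code of your own. Each camera call takes 0.05 s, during which the arm holds its last target. There are 200 camera calls.

## Task

The yellow-tabbed recipe leaf on the bench stand is finished with: with a fingertip or the outside of the fingers, push it up by its tab, swing it over the spine and press it down flat on the left-hand leaves, so that the blue-tabbed recipe beneath is showing. Do not flick or pinch it, leave the blue-tabbed leaf lying where it is, and do not disturb the loose things around the stand.

Things in the scene. Friction and masses are not known exactly. Their poses are not given: they have to be found in the camera images.
- stand: V-shaped white steel recipe-panel stand, fixed to the bench, base 236 mm (x) by 215 mm (y). Origin on the bench under the middle of the spine; x along the spine away from the reader, y to the reader's left, z up. Its rests rise outwards from the spine at 30 degrees, left (+y) and right (-y), and end 125 mm out. Two fixed leaves (red and green tabs) already lie on the left rest.
- leaf_pivot (a point): middle of the pivot axis of the yellow-tabbed leaf, 55 mm above the bench; axes as the stand's, the pivot axis is x. The leaf is a rigid grey-framed panel with a white recipe sheet, 148 mm from pivot to outer edge, 210 mm along the spine, 3 mm thick; its tab sticks out 36 mm past the outer edge
- leaf (a joint): angle of the yellow-tabbed leaf, rad: 0 flat on the right (rising outwards at 30 degrees), 1.047 upright, 2.094 flat on the left (its stop, again at 30 degrees). May start ajar, up to 0.35. Snug pivots: it stays at any angle where it is left and takes 1 to 2 N at the tab to swing. About 120 g
- leaf_tab (a point): centre of the yellow tab (60 mm along the spine, 3 mm thick), 166 mm from the pivot axis, 70 mm from mid-spine towards the robot. x: outwards from the pivot (tab ends 18 mm on); y: along the spine, away from the reader; z: square to the leaf, out of the face that is on top while it lies on the right. On the right there is open air under it down to the bench
- next_leaf (a joint): angle of the blue-tabbed leaf, the same kind of leaf with snug pivots, rad: 0 flat on the right under the yellow-tabbed one, where it must stay. Its pivot lies 9 mm further right, so it lies 4.5 mm under the yellow-tabbed leaf and its outer edge is 8 mm further out
- next_tab (a point): centre of the blue tab, at the middle of the spine's length; same size and axes as the yellow tab
- scraper: steel bench scraper with a round wooden handle, 75 by 150 mm, 26 mm high, lying loose on the bench to the right of the stand; origin under its blade
- shaker: aluminium flour shaker, 68 mm across, 108 mm high, standing loose to the left; origin in the middle of its foot
- timer: white kitchen timer with a red dial, 60 by 60 mm, 43 mm high, standing loose to the left; origin in the middle of its underside
- cup: steel measuring mug, 80 mm across, 85 mm high, standing loose to the left; origin in the middle of its foot

How it is judged:
By the outcome, as a careful person would: the job done as asked, in the order asked, and still so for the second after the job is handed in, with the robot touching nothing.
It also fails if it takes over 42 s, if anything falls off the work surface, if the arm or the gripper's body presses on something with over 40 N, if the wrist force passes 120 N, or if a joint passes its speed limit or range.

## Working session

There is one attempt and no reset: what is moved stays moved. The work goes in short steps, Python scripts to look and compute and a tool call to move; the robot and the scene stay as the last step left them, time stands still between calls to the robot, and variables do not carry over. Pictures are saved under pics/ and viewed, at most 10 in all, crops included, and the job is handed in when it is done.

Besides the shell and the picture viewer there is one more tool, called as name([rows], argument=value, ...), one row to a line, values as JSON. servo_tool: Moves the arm, as the interface text tells. Its arguments: {"type":"object","properties":{"series":{"type":"array"},"squeeze":{"type":"number"}},"required":["series"]}

```bash
mkdir -p pics; ls; cat > h.py <<'E'
import numpy as np, cv2
from cell import env, viewer, hand_in
def ray(name,u,v):
    c=viewer.camera_info(name)
    d=np.array([(u-c["cx"])/c["fx"],(v-c["cy"])/c["fy"]]); s=d.copy()
    for _ in range(20): s=d/(1+c["k1"]*(s@s))
    dc=np.array([s[0],-s[1],-1.0])
    if "mount" in c:
        st=env.read_state(); T=np.eye(4);T[:3,:3]=st["tool_rot"];T[:3,3]=st["eef_pos"];M=T@np.array(c["mount"])
    else: M=np.linalg.inv(np.array(c["world_to_cam"]))
    return M[:3,3],M[:3,:3]@dc
def pt(name,u,v,depth):
    o,d=ray(name,u,v); return o+d*depth
def onz(name,u,v,z):
    o,d=ray(name,u,v); return o+d*(z-o[2])/d[2]
E
python3 - <<'E'
from h import *
for n in("top","side"):
    i,d=viewer.capture(n); cv2.imwrite(f"pics/{n}0.png",i); np.save(f"pics/{n}0.npy",d)
s=env.read_state(); print(s)
for n in("top","side"): print(viewer.camera_info(n))
E
```

```text
pics
{'time_s': 0.1, 'q': array([ 6.02102184e+01,  1.26705758e+01,  8.75185474e+01, -2.55580372e-03,
        7.99103015e+01, -7.22432260e+00]), 'dq': array([ 0.03258377, -0.05048145, -0.16595363,  0.00595428, -0.04195372,
       -0.02470781]), 'joint_torque': array([ 1.05466857e-03, -4.95940268e+01, -3.88521802e+01,  7.02390494e-02,
        5.14299923e-02, -2.52248969e-05]), 'eef_pos': array([0.23956966, 0.5766614 , 0.22155436]), 'tool_rot': array([[-9.23444665e-01,  3.83730729e-01, -8.24010178e-04],
       [ 3.83731573e-01,  9.23443418e-01, -1.52779508e-03],
       [ 1.74664857e-04, -1.72703293e-03, -9.99998493e-01]]), 'ft_force': array([-0.49715465,  0.97852747, -0.38140624]), 'wrist_torque': array([-0.0311475 ,  0.01733407, -0.02356018]), 'grasp_force': 0.0, 'gripper_width': 0.08711908778846121}
{'fx': 510.3823629898626, 'fy': 510.3823629898626, 'cx': 318.9938855653053, 'cy': 245.40772595127558, 'k1': -0.0837893156237526, 'world_to_cam': array([[-0.0053047 , -0.99983934, -0.01712195,  0.013482  ],
       [ 0.99527574, -0.00693885,  0.09684037, -0.60515243],
       [-0.09694362, -0.01652735,  0.99515264, -1.25865153],
       [ 0.        ,  0.        ,  0.        ,  1.        ]])}
{'fx': 439.37373276697593, 'fy': 439.37373276697593, 'cx': 321.6514926753475, 'cy': 239.23206172777594, 'k1': -0.0714691719019013, 'world_to_cam': array([[ 0.91169356, -0.41082297,  0.00627137, -0.54436927],
       [ 0.29759654,  0.67079282,  0.67931825, -0.26014423],
       [-0.28328633, -0.61746374,  0.73381699, -0.90666027],
       [ 0.        ,  0.        ,  0.        ,  1.        ]])}
```

View pics/top0.png

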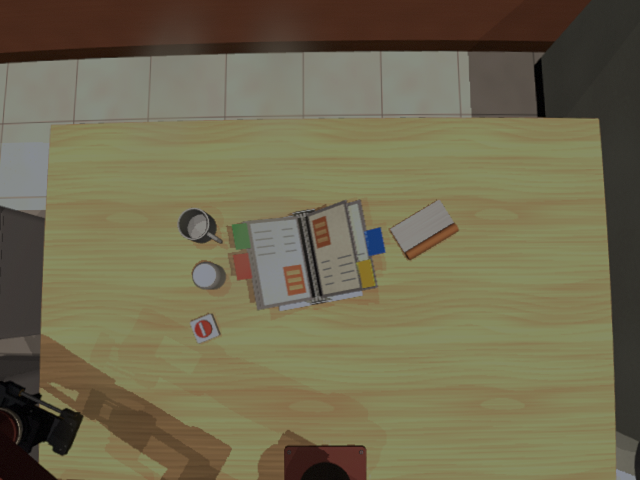

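View pics/side0.png

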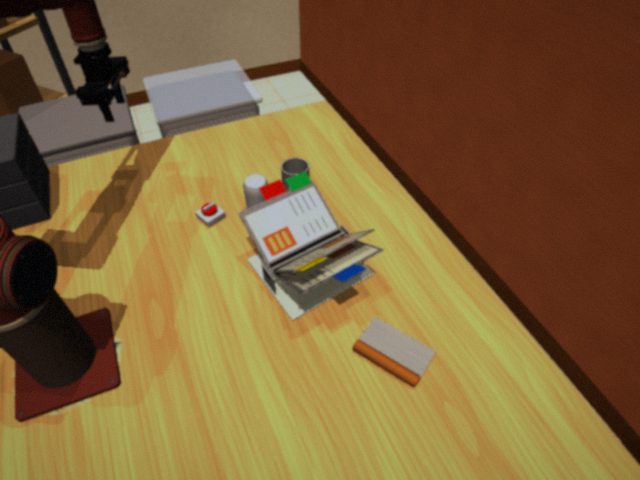

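The top view shows the spine from (300,213) to (318,302), with the yellow tab at (367,273), the blue at (375,241) and the scraper at (424,230). The side view shows the yellow leaf ajar.

```bash
python3 - <<'E'
from h import *
i=cv2.imread("pics/top0.png"); d=np.load("pics/top0.npy")
hsv=cv2.cvtColor(i,cv2.COLOR_BGR2HSV); H,S,V=cv2.split(hsv)
def comp(m,box):
    x0,y0,x1,y1=box; k=np.zeros_like(m);k[y0:y1,x0:x1]=m[y0:y1,x0:x1]
    n,l,st,c=cv2.connectedComponentsWithStats(k.astype(np.uint8)); j=1+np.argmax(st[1:,4]); v,u=np.where(l==j); return u,v
for nm,m,b in (("yel",(H>14)&(H<30)&(S>190),(350,255,385,300)),("blue",(H>100)&(H<130)&(S>150),(360,220,390,265)),("red",((H<6)|(H>174))&(S>120),(228,245,260,285)),("green",(H>45)&(H<90)&(S>80),(225,218,255,255))):
    u,v=comp(m,b); P=np.array([pt("top",a,c,d[c,a]) for a,c in zip(u,v) if d[c,a]>0])
    print(nm,len(u),u.mean(),v.mean(),"med",np.median(P,0).round(4),"rng",P.min(0).round(3),P.max(0).round(3))
    r=cv2.minAreaRect(np.c_[u,v].astype(np.float32)); print([onz("top",*q,np.median(P[:,2])).round(3).tolist() for q in cv2.boxPoints(r)])
for uv in ((300,213),(318,302),(309,257),(313,275),(305,235)):
    print(uv,pt("top",*uv,d[uv[1],uv[0]]).round(4),onz("top",*uv,.055).round(4))
# leaf profile: points on the yellow leaf sheet
for uv in((320,275),(330,273),(340,271),(350,269),(345,240),(320,245),(358,215),(362,235)): print(uv,pt("top",*uv,d[uv[1],uv[0]]).round(4))
for uv in((390,235),(435,202),(457,227),(408,258)): print("scr",onz("top",*uv,.01).round(3))
i=i[190:330,170:470]; cv2.imwrite("pics/crop.png",cv2.resize(i,(780,364),interpolation=cv2.INTER_CUBIC))
print(viewer.camera_info("wrist"))
E
```

```text
Traceback (most recent call last):
ValueError: attempt to get argmax of an empty sequence
```

```bash
python3 - <<'E'
from h import *
i=cv2.imread("pics/top0.png"); d=np.load("pics/top0.npy")
hsv=cv2.cvtColor(i,cv2.COLOR_BGR2HSV); H,S,V=cv2.split(hsv)
print(hsv[273,367],hsv[241,375],hsv[265,243],hsv[236,241],hsv[285,390])
def comp(uv):
    m=(np.abs(hsv.astype(int)-hsv[uv[1],uv[0]].astype(int))<[8,60,50]).all(2)
    n,l,st,c=cv2.connectedComponentsWithStats(m.astype(np.uint8)); v,u=np.where(l==l[uv[1],uv[0]]); return u,v
for nm,b in (("yel",(367,273)),("blue",(375,241)),("red",(243,265)),("green",(241,236))):
    u,v=comp(b); P=np.array([pt("top",a,c,d[c,a]) for a,c in zip(u,v) if d[c,a]>0])
    print(nm,len(u),u.mean(),v.mean(),"med",np.median(P,0).round(4),"rng",P.min(0).round(3),P.max(0).round(3))
    r=cv2.minAreaRect(np.c_[u,v].astype(np.float32)); print([onz("top",*q,np.median(P[:,2])).round(3).tolist() for q in cv2.boxPoints(r)])
for uv in ((300,213),(318,302),(309,257),(313,275),(305,235)):
    print(uv,pt("top",*uv,d[uv[1],uv[0]]).round(4),onz("top",*uv,.055).round(4))
for uv in((320,275),(330,273),(340,271),(350,269),(345,240),(320,245),(358,215),(362,235)): print(uv,pt("top",*uv,d[uv[1],uv[0]]).round(4))
for uv in((390,235),(435,202),(457,227),(408,258)): print("scr",onz("top",*uv,.01).round(3))
i=i[190:330,170:470]; cv2.imwrite("pics/crop.png",cv2.resize(i,(780,364),interpolation=cv2.INTER_CUBIC))
print(viewer.camera_info("wrist"))
E
```

```text
[ 23 185 131] [109 201 113] [  5 139 128] [ 53  94 108] [ 23  92 133]
yel 357 365.84033613445376 273.2689075630252 med [ 0.5285 -0.0966  0.1772] rng [ 0.498 -0.119  0.125] [ 0.561 -0.078  0.193]
[[0.554, -0.076, 0.177], [0.56, -0.106, 0.177], [0.501, -0.116, 0.177], [0.496, -0.087, 0.177]]
blue 391 374.29667519181584 241.38874680306904 med [ 0.6029 -0.1193  0.1389] rng [ 0.574 -0.141  0.122] [ 0.633 -0.099  0.152]
[[0.628, -0.096, 0.139], [0.635, -0.132, 0.139], [0.579, -0.143, 0.139], [0.572, -0.106, 0.139]]
red 404 242.09653465346534 266.08663366336634 med [0.5478 0.1856 0.1399] rng [ 0.518  0.166 -0.003] [0.59  0.234 0.153]
[[0.575, 0.209, 0.14], [0.581, 0.173, 0.14], [0.521, 0.163, 0.14], [0.515, 0.198, 0.14]]
green 375 240.94666666666666 235.81333333333333 med [0.618  0.189  0.1402] rng [0.587 0.168 0.127] [0.649 0.209 0.154]
[[0.645, 0.211, 0.14], [0.651, 0.177, 0.14], [0.592, 0.167, 0.14], [0.586, 0.201, 0.14]]
(300, 213) [0.6832 0.0559 0.0611] [0.6842 0.0562 0.055 ]
(318, 302) [0.4636 0.0123 0.0671] [0.4635 0.0125 0.055 ]
(309, 257) [0.5777 0.0359 0.007 ] [0.5742 0.0342 0.055
[... 297 characters left out ...]
]
(320, 245) [0.6006 0.0064 0.0864]
(358, 215) [ 0.6674 -0.0839  0.1229]
(362, 235) [ 0.6197 -0.0925  0.1248]
scr [ 0.633 -0.172  0.01 ]
scr [ 0.718 -0.291  0.01 ]
scr [ 0.652 -0.346  0.01 ]
scr [ 0.573 -0.217  0.01 ]
{'fx': 382.6495730961856, 'fy': 382.6495730961856, 'cx': 316.44904417032177, 'cy': 236.70103324868498, 'k1': -0.051498469492810506, 'mount': array([[-1.04382626e-04,  9.55184529e-01,  2.96010988e-01,
         8.18788490e-02],
       [ 9.99999318e-01,  4.44132259e-04, -1.08051971e-03,
         9.31202466e-04],
       [-1.16356374e-03,  2.96010673e-01, -9.55183923e-01,
        -1.61350682e-01],
       [ 0.00000000e+00,  0.00000000e+00,  0.00000000e+00,
         1.00000000e+00]])}
```

View pics/crop.png

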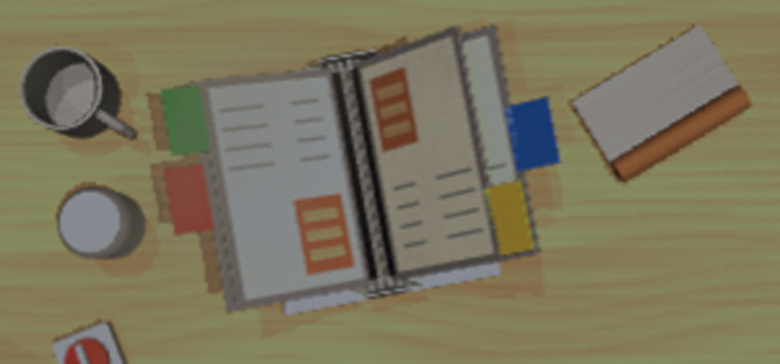

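The crop confirms the layout. The spine yaw is about 10.5°, the pivot is near (0.5745, 0.0315), and the yellow leaf stands at about 46° elevation (roughly 15° ajar). I'll keep the tool vertical with the fingers closed, tool y along the spine and tool x to the left. The first move is up and turn.

servo_tool([
  {"twist": [0, 0, 9.5], "dp": [0, 0, -3], "grip": 0},
  {"twist": [0, 0, 9.5], "dp": [0, 0, -3], "grip": 0},
  {"twist": [0, 0, 9.5], "dp": [0, 0, -3], "grip": 0},
  {"twist": [0, 0, 9.5], "dp": [0, 0, -3], "grip": 0},
  {"twist": [0, 0, 9.5], "dp": [0, 0, -3], "grip": 0},
])

```text
time_s: 0.72
eef_pos: [0.2397, 0.5769, 0.3729]
tool_rot: [[-0.336, 0.942, -0.001], [0.942, 0.336, -0.001], [-0.001, -0.001, -1.0]]
ft_force: [-0.5, -0.1, 0.1]
gripper_width: 0.0453
grasp_force: 0.0
```

servo_tool([
  {"twist": [0, 0, 9.4], "dp": [0, 0, -3], "grip": 0},
  {"twist": [0, 0, 0], "dp": [-5.9, 1.2, 0], "grip": 0},
  {"twist": [0, 0, 0], "dp": [-5.9, 1.2, 0], "grip": 0},
  {"twist": [0, 0, 0], "dp": [-5.9, 1.2, 0], "grip": 0},
  {"twist": [0, 0, 0], "dp": [-5.9, 1.2, 0], "grip": 0},
])

```text
time_s: 1.35
eef_pos: [0.3304, 0.3521, 0.4021]
tool_rot: [[-0.183, 0.983, -0.0], [0.983, 0.183, -0.0], [-0.0, -0.0, -1.0]]
ft_force: [0.9, 0.1, 1.3]
gripper_width: 0.0017
grasp_force: 0.0
```

servo_tool([
  {"twist": [0, 0, 0], "dp": [-5.9, 1.2, 0], "grip": 0},
  {"twist": [0, 0, 0], "dp": [-5.9, 1.2, 0], "grip": 0},
  {"twist": [0, 0, 0], "dp": [-5.9, 1.2, 0], "grip": 0},
  {"twist": [0, 0, 0], "dp": [-5.9, 1.2, 0], "grip": 0},
  {"twist": [0, 0, 0], "dp": [-5.9, 1.2, 0], "grip": 0},
])

```text
time_s: 1.98
eef_pos: [0.4433, 0.073, 0.4023]
tool_rot: [[-0.183, 0.983, 0.0], [0.983, 0.183, 0.0], [0.0, 0.0, -1.0]]
ft_force: [0.8, 0.3, 0.1]
gripper_width: 0.0005
grasp_force: 0.0
```

servo_tool([
  {"twist": [0, 0, 0], "dp": [-6, 1.3, 0], "grip": 0},
  {"twist": [0, 0, 0], "dp": [-6, 1.3, 0], "grip": 0},
  {"twist": [0, 0, 0], "dp": [-6, 1.3, 0], "grip": 0},
  {"twist": [0, 0, 0], "dp": [-6, 1.3, 0], "grip": 0},
  {"twist": [0, 0, 0], "dp": [0, 0, 5], "grip": 0},
])

```text
time_s: 2.6
eef_pos: [0.5405, -0.1565, 0.3547]
tool_rot: [[-0.178, 0.984, 0.006], [0.984, 0.178, -0.004], [-0.005, 0.005, -1.0]]
ft_force: [0.2, 0.9, -0.7]
gripper_width: 0.0004
grasp_force: 0.0
```

```bash
python3 - <<'E'
from h import *
s=env.read_state(); i,d=viewer.capture("wrist"); cv2.imwrite("pics/w1.png",i); np.save("pics/w1.npy",d); print(s["eef_pos"])
E
```

```text
[ 0.5405418  -0.15653033  0.35470834]
```

View pics/w1.png

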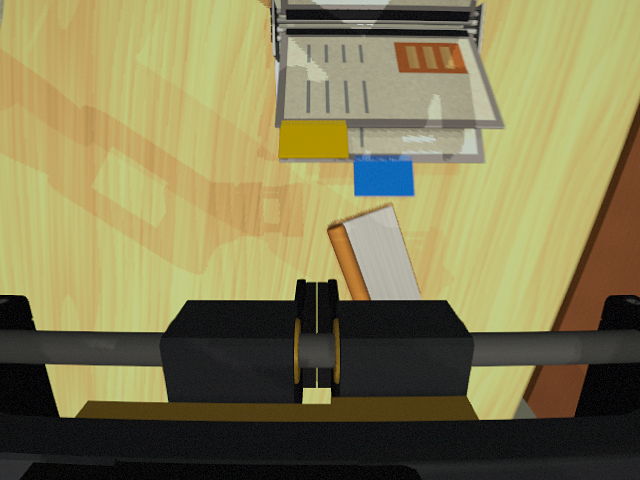

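The wrist view shows the yellow tab at pixels (279–348, 121–158), the blue tab at (354–414, 160–195), and the closed fingertips near (318,290), clear of everything.

```bash
python3 - <<'E'
from h import *
d=np.load("pics/w1.npy"); P0=np.array([.5745,.0315,.055]); a=np.radians(10.5)
R=np.array([[np.cos(a),np.sin(a),0],[-np.sin(a),np.cos(a),0],[0,0,1]])
print("tip",R@(env.read_state()["eef_pos"]-P0))
for n,uv in dict(y1=(283,126),y2=(344,126),y3=(283,154),y4=(344,154),leafin=(310,50),leafout=(330,110),b1=(358,165),b2=(410,165),b3=(358,191),b4=(410,191),bl=(420,150)).items():
    print(n,(R@(pt("wrist",*uv,d[uv[1],uv[0]])-P0)).round(4))
E
```

```text
tip [-0.07124316 -0.17439119  0.28849905]
y1 [-0.1018 -0.0965  0.0981]
y2 [-0.0476 -0.0967  0.098 ]
y3 [-0.1003 -0.1192  0.1208]
y4 [-0.0486 -0.1194  0.1196]
leafin [-0.0791 -0.0211  0.021 ]
leafout [-0.0597 -0.0826  0.0833]
b1 [-0.031  -0.1346  0.0653]
b2 [ 0.0215 -0.1348  0.0627]
b3 [-0.0316 -0.1585  0.0779]
b4 [ 0.0196 -0.1586  0.0777]
bl [ 0.0325 -0.1205  0.0556]
```

servo_tool([
  {"twist": [0, 0, 0], "dp": [0, -0.4, 5], "grip": 0},
  {"twist": [0, 0, 0], "dp": [0, 0, 5], "grip": 0},
  {"twist": [0, 0, 0], "dp": [0, 0, 5], "grip": 0},
  {"twist": [0, 0, 0], "dp": [0, 0, 4.5], "grip": 0},
  {"twist": [0, 0, 0], "dp": [1, 0, 1], "grip": 0},
])

```text
time_s: 3.28
eef_pos: [0.5298, -0.141, 0.1443]
tool_rot: [[-0.183, 0.983, -0.006], [0.983, 0.183, 0.003], [0.004, -0.006, -1.0]]
ft_force: [-0.1, 0.5, 0.9]
gripper_width: 0.0007
grasp_force: 0.0
```

servo_tool([
  {"twist": [0, 0, 0], "dp": [1, 0, 0], "grip": 0},
  {"twist": [0, 0, 0], "dp": [0.7, 0, 0], "grip": 0},
  {"twist": [0, 0, 0], "dp": [0.5, 0, 0], "grip": 0},
  {"twist": [0, 0, 0], "dp": [0.5, 0, -0.3], "grip": 0},
  {"twist": [0, 0, 0], "dp": [0.5, 0, -0.4], "grip": 0},
])

```text
time_s: 3.9
eef_pos: [0.5273, -0.1114, 0.1559]
tool_rot: [[-0.183, 0.983, 0.002], [0.983, 0.183, -0.001], [-0.002, 0.002, -1.0]]
ft_force: [1.0, -2.9, 1.5]
gripper_width: 0.0008
grasp_force: 1.4
```

servo_tool([
  {"twist": [0, 0, 0], "dp": [0.9, 0, -0.8], "grip": 0},
  {"twist": [0, 0, 0], "dp": [0.9, 0, -0.8], "grip": 0},
  {"twist": [0, 0, 0], "dp": [1, 0, -0.7], "grip": 0},
  {"twist": [0, 0, 0], "dp": [1.1, 0, -0.5], "grip": 0},
  {"twist": [0, 0, 0], "dp": [1.1, 0, -0.5], "grip": 0},
])

```text
time_s: 4.53
eef_pos: [0.5171, -0.0611, 0.1879]
tool_rot: [[-0.183, 0.983, -0.0], [0.983, 0.183, 0.0], [0.0, -0.0, -1.0]]
ft_force: [0.7, -1.2, -0.2]
gripper_width: 0.0003
grasp_force: 0.4
```

servo_tool([
  {"twist": [0, 0, 0], "dp": [1.1, 0, -0.5], "grip": 0},
  {"twist": [0, 0, 0], "dp": [1.1, 0, -0.4], "grip": 0},
  {"twist": [0, 0, 0], "dp": [1.2, 0, -0.2], "grip": 0},
  {"twist": [0, 0, 0], "dp": [1.2, 0, -0.2], "grip": 0},
  {"twist": [0, 0, 0], "dp": [1.2, 0, -0.1], "grip": 0},
])

```text
time_s: 5.15
eef_pos: [0.5066, -0.004, 0.2016]
tool_rot: [[-0.183, 0.983, 0.0], [0.983, 0.183, 0.0], [0.0, 0.0, -1.0]]
ft_force: [0.7, -0.3, -0.6]
gripper_width: 0.0003
grasp_force: 0.3
```

```bash
python3 - <<'E'
from h import *
i,d=viewer.capture("side"); i2,_=viewer.capture("wrist")
cv2.imwrite("pics/s2.png",np.hstack([cv2.resize(i[140:360,180:460],(420,330)),cv2.resize(i2,(380,330))])); print(env.read_state()["q"])
a=np.radians(10.5);P0=np.array([.5745,.0315,.055]);R=np.array([[np.cos(a),np.sin(a),0],[-np.sin(a),np.cos(a),0],[0,0,1]])
print("tip",R@(env.read_state()["eef_pos"]-P0))
E
```

```text
[-9.34433290e+00 -2.81427854e+00  1.06224048e+02  3.01718721e-02
  7.66039544e+01 -1.99644685e+01]
tip [-0.07326449 -0.02202352  0.14655109]
```

View pics/s2.png

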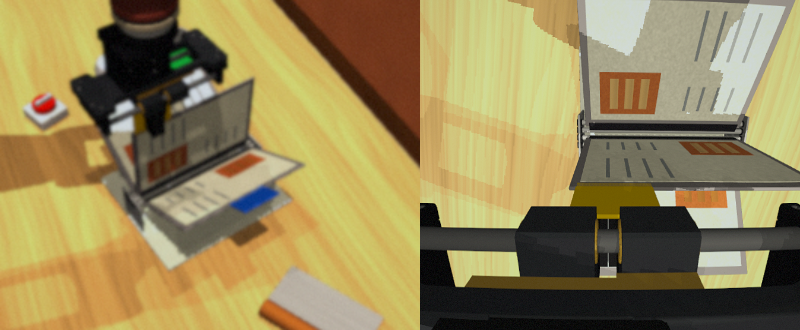

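The leaf is near upright with its tab against the finger backs, and the blue leaf is still lying in place. Continuing over.

servo_tool([
  {"twist": [0, 0, 0], "dp": [1.0, 0, -0.2], "grip": 0},
  {"twist": [0, 0, 0], "dp": [1.1, 0, 0], "grip": 0},
  {"twist": [0, 0, 0], "dp": [1.1, 0, 0], "grip": 0},
  {"twist": [0, 0, 0], "dp": [1.1, 0, 0], "grip": 0},
  {"twist": [0, 0, 0], "dp": [1, 0, 0.1], "grip": 0},
])

```text
time_s: 5.88
eef_pos: [0.4969, 0.0481, 0.2026]
tool_rot: [[-0.183, 0.983, 0.0], [0.983, 0.183, 0.0], [0.0, 0.0, -1.0]]
ft_force: [0.4, -1.3, 0.3]
gripper_width: 0.0005
grasp_force: 0.3
```

servo_tool([
  {"twist": [0, 0, 0], "dp": [1, 0, 0.2], "grip": 0},
  {"twist": [0, 0, 0], "dp": [1, 0, 0.3], "grip": 0},
  {"twist": [0, 0, 0], "dp": [1, 0, 0.4], "grip": 0},
  {"twist": [0, 0, 0], "dp": [0.9, 0, 0.5], "grip": 0},
  {"twist": [0, 0, 0], "dp": [1, 0, 0.7], "grip": 0},
])

```text
time_s: 6.5
eef_pos: [0.488, 0.0961, 0.1812]
tool_rot: [[-0.183, 0.983, 0.0], [0.983, 0.183, 0.0], [0.0, 0.0, -1.0]]
ft_force: [-0.3, -0.4, 1.3]
gripper_width: 0.0003
grasp_force: 0.2
```

servo_tool([
  {"twist": [0, 0, 0], "dp": [1.1, 0, 0.8], "grip": 0},
  {"twist": [0, 0, 0], "dp": [1.1, 0, 0.8], "grip": 0},
  {"twist": [0, 0, 0], "dp": [0.8, 0, 0.8], "grip": 0},
  {"twist": [0, 0, 0], "dp": [0.6, 0, 0.6], "grip": 0},
  {"twist": [0, 0, 0], "dp": [0, 0, 0], "grip": 0},
])

```text
time_s: 7.12
eef_pos: [0.481, 0.1312, 0.1508]
tool_rot: [[-0.184, 0.983, -0.001], [0.983, 0.184, 0.0], [0.0, -0.001, -1.0]]
ft_force: [0.0, -0.6, 0.4]
gripper_width: 0.0003
grasp_force: 0.0
```

```bash
python3 - <<'E'
from h import *
i,d=viewer.capture("side"); i2,_=viewer.capture("wrist")
cv2.imwrite("pics/s3.png",np.hstack([cv2.resize(i[140:360,180:460],(420,330)),cv2.resize(i2,(380,330))]))
a=np.radians(10.5);P0=np.array([.5745,.0315,.055]);R=np.array([[np.cos(a),np.sin(a),0],[-np.sin(a),np.cos(a),0],[0,0,1]])
print("tip",R@(env.read_state()["eef_pos"]-P0))
E
```

```text
tip [-0.0732275   0.11458153  0.09662964]
```

View pics/s3.png

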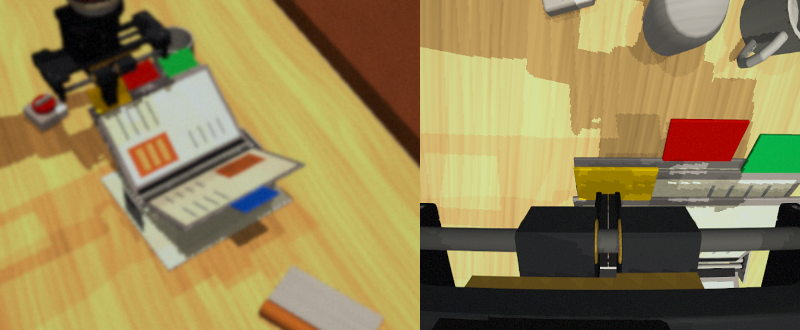

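The leaf is now over on the left, about 8° short of flat. The yellow tab is under the fingertips and the red and green tabs lie beyond it. Next I press it down.

servo_tool([
  {"twist": [0, 0, 0], "dp": [0.6, 0, 0.7], "grip": 0},
  {"twist": [0, 0, 0], "dp": [0.5, 0, 0.5], "grip": 0},
  {"twist": [0, 0, 0], "dp": [0.2, 0, 0.4], "grip": 0},
  {"twist": [0, 0, 0], "dp": [0, 0, 0.3], "grip": 0},
  {"twist": [0, 0, 0], "dp": [0, 0, 0], "grip": 0},
])

```text
time_s: 7.85
eef_pos: [0.4797, 0.1433, 0.1363]
tool_rot: [[-0.184, 0.983, 0.001], [0.983, 0.184, -0.001], [-0.001, 0.001, -1.0]]
ft_force: [-12.0, -5.7, 28.1]
gripper_width: 0.0008
grasp_force: 12.4
```

servo_tool([
  {"twist": [0, 0, 0], "dp": [0, 0, -0.2], "grip": 0},
  {"twist": [0, 0, 0], "dp": [0, 0, -0.3], "grip": 0},
  {"twist": [0, 0, 0], "dp": [0, 0, -1], "grip": 0},
  {"twist": [0, 0, 0], "dp": [0, 0, -5], "grip": 0},
  {"twist": [0, 0, 0], "dp": [0, 0, -5], "grip": 0},
])

```text
time_s: 8.48
eef_pos: [0.4785, 0.1438, 0.2484]
tool_rot: [[-0.183, 0.983, -0.002], [0.983, 0.183, 0.0], [0.001, -0.002, -1.0]]
ft_force: [1.3, 0.4, 0.5]
gripper_width: 0.0005
grasp_force: 0.0
```

servo_tool([
  {"twist": [0, 0, 0], "dp": [0, 0, -5], "grip": 0},
  {"twist": [0, 0, 0], "dp": [-3, -5, 0], "grip": 0},
  {"twist": [0, 0, 0], "dp": [-3, -5, 0], "grip": 0},
  {"twist": [0, 0, 0], "dp": [0, 0, 0], "grip": 0},
  {"twist": [0, 0, 0], "dp": [0, 0, 0], "grip": 0},
])

```text
time_s: 9.1
eef_pos: [0.3922, 0.0665, 0.2981]
tool_rot: [[-0.182, 0.983, 0.002], [0.983, 0.182, 0.001], [0.0, 0.002, -1.0]]
ft_force: [0.5, 0.2, 0.2]
gripper_width: 0.0005
grasp_force: 0.0
```

```bash
python3 - <<'E'
from h import *
i,d=viewer.capture("top"); i2,dw=viewer.capture("wrist"); np.save("pics/t4.npy",d); np.save("pics/w4.npy",dw);cv2.imwrite("pics/w4.png",i2)
s,_=viewer.capture("side")
cv2.imwrite("pics/s4.png",np.hstack([cv2.resize(i[180:340,170:470],(420,224)),cv2.resize(s[140:360,180:460],(380,224))]))
E
```

```text
(no output)
```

View pics/s4.png

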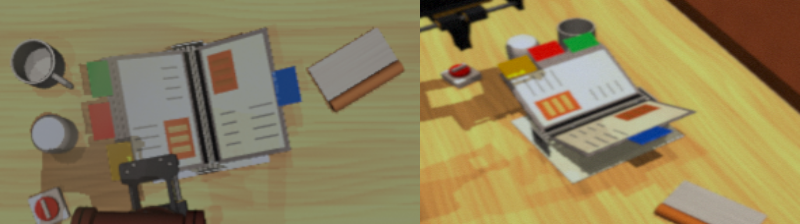

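View pics/w4.png

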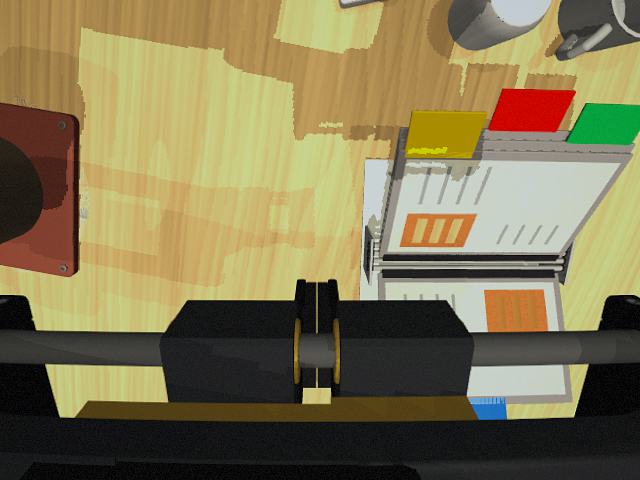

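The yellow leaf lies on the left with its tab at (447,132) in the wrist view, beside red and green. The blue-tabbed recipe is showing on the right. Next I check the angles by depth.

```bash
python3 - <<'E'
from h import *
P0=np.array([.5745,.0315,.055]); a=np.radians(10.5)
R=np.array([[np.cos(a),np.sin(a),0],[-np.sin(a),np.cos(a),0],[0,0,1]])
d=np.load("pics/w4.npy"); t=np.load("pics/t4.npy")
def fit(P):
    k=np.polyfit(P[:,1],P[:,2],1); return np.degrees(np.arctan(k[0])).round(2), P.mean(0).round(4)
for n,(u0,u1,v0,v1) in dict(leaf=(420,540,185,245),ytab=(418,478,116,148)).items():
    print(n,fit(np.array([R@(pt("wrist",u,v,d[v,u])-P0) for u in range(u0,u1,6) for v in range(v0,v1,4) if d[v,u]>0])))
d0=np.load("pics/top0.npy")
for n,(u0,u1,v0,v1) in dict(right=(325,355,215,265),blue=(370,381,233,250),red=(237,248,258,275)).items():
  for nm,D in(("before",d0),("after",t)):
    print(n,nm,fit(np.array([R@(pt("top",u,v,D[v,u])-P0) for u in range(u0,u1,2) for v in range(v0,v1,3) if D[v,u]>0])))
E
```

```text
leaf (np.float64(30.14), array([-0.0125,  0.0616,  0.0378]))
ytab (np.float64(30.51), array([-0.0677,  0.1426,  0.084 ]))
right before (np.float64(-36.78), array([ 0.0222, -0.075 ,  0.0759]))
right after (np.float64(-29.94), array([ 0.0259, -0.0767,  0.0401]))
blue before (np.float64(-31.79), array([ 0.0021, -0.1558,  0.0848]))
blue after (np.float64(-27.95), array([ 0.0021, -0.1558,  0.0847]))
red before (np.float64(31.19), array([0.0032, 0.1565, 0.0849]))
red after (np.float64(30.39), array([0.0032, 0.1564, 0.0852]))
```

The yellow leaf lies flat at 30°, and the blue leaf is unmoved.

```bash
python3 -c "
from h import *
print(hand_in())"
```

```text
the job is handed in; nothing more can be done
None
```

The yellow-tabbed leaf is swung over and pressed flat on the left (measured at about 30°), the blue-tabbed recipe is showing and hasn't moved, the loose items look undisturbed, and the job is handed in at about 9 s of the 42 s allowed.

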